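Fit the portion collar to the red sauce pump

TASK

Set the sauce pump with the red knob to the smaller portion: clip the tall blue portion collar onto its steel stem through the collar's open side, under the knob, so that it sits flat on the pump's lid, fully home round the stem, with its handle pointing straight out to the front of the station. Then press the red knob down until it stops on the collar and let it come all the way up again. The collar goes on easily when it is in line, so feel for the stem and do not force it (no more than about 15 N), press the knob gently, and leave the yellow pump, the short orange collar and the other loose things where they are.

Things in the scene. Friction and masses are not known exactly. Their poses are not given: they have to be found in the camera images.
- collar: Tall blue plastic portion collar, a C-shaped clip with a handle, 24 mm high, 88 mm long, about 60 g, loose, standing flat on the worktop. Origin: on its underside at the centre of the bore; z up, +x out of the open mouth, -x along the handle. Bore 11.6 mm wide, its rigid back at x = -5.8. Two sprung lips narrow the mouth to 6 mm at x = +6 and flare to a 26 mm funnel at x = +16
- collar_grip (a point): Middle of the blue collar's handle, 45 mm behind the collar's origin and 12 mm above its underside. The handle is an upright blade 9 mm thick (along y), 24 mm high, from x = -12 to -64 mm, with a 12 mm round bead at its end: grip it here from above, fingers closing along the collar's y
- lip_left (a joint): Opening angle of the collar's left (+y) lip, rad: 0 closed, 0.22 its stop. Pushed on squarely, the flares touch with the stem about 10.5 mm ahead of the collar's origin, the lips spring apart (peak push some 3 to 7 N) and snap shut behind the stem when it is about 5 mm ahead; then the collar is loose on it, 1 mm of play
- lip_right (a joint): Opening angle of the right (-y) lip, rad. If the collar is pushed on more than about 1 mm off to one side, the lip on that side reaches its stop and the collar jams; the lip that is touched first pushes the collar sideways, which can be felt
- station: Fixed steel pump station, 150 mm deep, 290 mm wide, 70 mm high, a low drip ledge behind it. Origin: centre of its underside; -x is its front (towards the robot), the spouts of its two pumps point to +x. The pumps stand side by side along its y, 135 mm apart
- red_pump: Jar of the red-knobbed pump, fixed, in the left or right well. Origin: centre of the jar's mouth, level with the station's top; axes as the station's. The steel lid with the stem sits loosely on the jar: the stem stands up to 3.5 mm off this centre in x and up to 7 mm off in y, differently each time and not measured (feel or look for it), but does not shift when pushed
- red_plunger (a joint): Downward travel of red knob and stem (m): 0 up, 0.034 bottom, about 0.016 when stopped by the blue collar; spring 3.5 N at 0, 7 N at 0.016. Heights over the jar's origin when up: flat lid top, 82 mm wide, 30 mm; bare stem, 10 mm thick, 30 to 70 mm; round knob, 37 mm wide, 70 to 92 mm. A spout pipe rises behind the stem from x = +28 mm on: the collar goes on from the front, moving along +x
- yellow_pump: Jar of the other pump, with the yellow knob; same sizes and frame
- yellow_plunger (a joint): Travel of the yellow knob downwards (m)
- short_collar: Short orange portion collar, 12 mm high, otherwise the same shape; loose bystander. Frame as the blue collar
- timer: White kitchen timer with red knob, 62 mm wide, 44 mm high, loose bystander; origin under its centre
- salt_shaker: White salt shaker, 43 mm wide, 73 mm high, loose bystander; origin under its centre
- sink_plug: Black sink plug, 52 mm wide, 25 mm high, loose bystander; origin under its centre
- probe_thermometer: Probe thermometer lying down, 144 mm long (along its y), 22 mm high, loose bystander; origin under its centre
- bowl_0: White bowl, 113 mm wide, 64 mm high, loose bystander; origin under its centre
There are look-alikes about, which are no part of the job. Several things have the shape of the collar; the one meant has the colours described above.

How it is judged:
On the way, in this order (a step that is already met when the one before it is completed fails the run):
1. the blue collar is clipped on the red pump's stem, flat on the lid, handle to the front, lips closed, and let go (x of collar in the frame of red_pump between -0.0054 and 0.0054 m and y of collar in the frame of red_pump between -0.0085 and 0.0085 m and z of collar in the frame of red_pump between 0.027 and 0.033 m and angle between the x axis of collar and the x axis of red_pump, either way round below 0.3 rad and angle between collar's own z axis and vertical below 0.1 rad and value of joint each of lip_left, lip_right below 0.06 rad and contact force between the fingers and collar below 0.1 N and x of collar_grip in the frame of red_pump below -0.03 m), for 0.2 s.
2. the red knob is pressed down until it stops on the collar (value of joint red_plunger between 0.0148 and 0.019 m and contact force between collar and red_pump above 1 N), for 0.1 s.
At the end, for the whole second after the job is handed in: Blue collar round the red pump's stem, within 5.4 mm (x) and 8.5 mm (y) of the jar's centre, lips closed (under 0.06 rad), underside within 3 mm of the lid top, upright within 0.1 rad, handle to the front within 0.3 rad, let go and at rest; red knob up again within 2 mm (value of joint red_plunger below 0.002 m and x of collar in the frame of red_pump between -0.0054 and 0.0054 m and y of collar in the frame of red_pump between -0.0085 and 0.0085 m and z of collar in the frame of red_pump between 0.027 and 0.033 m and angle between the x axis of collar and the x axis of red_pump, either way round below 0.3 rad and angle between collar's own z axis and vertical below 0.1 rad and value of joint each of lip_left, lip_right below 0.06 rad and linear speed of collar below 0.02 m/s and x of collar_grip in the frame of red_pump below -0.03 m); the robot touches nothing.
It fails at once if the collar is forced against the stem or lid with more than 15 N (contact force between collar and red_pump above 15 N and value of joint red_plunger below 0.01 m).
It fails at once if the robot presses on the red pump with more than 25 N (contact force between any of the fingers, the arm and red_pump above 25 N).
It fails at once if the yellow pump is worked (value of joint yellow_plunger above 0.004 m).
It fails at once if a bystander is pushed away (distance of any of short_collar, timer, salt_shaker, sink_plug, probe_thermometer, bowl_0 from where it was at the start of the episode above 0.02 m).
It also fails if it takes over 72 s, if anything falls off the work surface, if the arm or the gripper's body presses on something with over 40 N, if the wrist force passes 120 N, or if a joint passes its speed limit or range.

ROBOT

A 6-joint arm with a two-finger parallel gripper is mounted at the origin on a cart in front of the work surface, level with it; the furniture and walls round the work are solid. World frame = base frame: x ahead of the robot, y to its left, z up, the work surface at z = 0. Lengths are in m, angles in rad, forces in N, time in s.
With the tool pointing down it reaches from about 0.275 to 0.85 m from the base axis. Payload 5.2 kg.
Tool frame: the origin (TCP) lies on the centre line of the jaws, within the pads' length; the fingertips stand robot.tips_ahead ahead of it and the grasp point (between the pads) lies 8 mm behind it (robot.tips_ahead is the distance from the TCP to the fingertips, in m); z points along the fingers, y is the line along which they close (so a half turn about z gives the same grasp; the last joint's range is limited). The gripper opens to 85 mm and grips with 20 to 120 N. Pads are 22 mm wide; open, the fingers measure 114 mm over their backs; the gripper's body (76 mm by 85 mm) begins 54 mm behind the grasp point. The pads swing forward as they close: fully open they stand 13 mm farther back than shut.
Start: joints at [1.046, 0.259, 1.535, -0, 1.348, -0.203], TCP at [0.174, 0.522, 0.242] pointing down, gripper open.
Joint ranges: [-3.14, 3.14], [-0.91, 2.08], [0.19, 2.58], [-1.22, 4.36], [0.22, 2.71], [-3.12, 3.12]. Speed limits (rad/s): [2.57, 2.57, 3.14, 3.14, 3.14, 3.14].

INTERFACE

Orientations are given as a unit quaternion [w, x, y, z].
In Python, from station import robot, snapshot gives the robot as it stands. The module is installed in compiled form; this text tells all that it offers.
- The arm moves only by the shell command python3 -m crank 'ROWS'. ROWS is JSON, one flat list of numbers, 5 for each row, row after row: the shift along the tool's x, y, z in m, then the turn about the tool's z in rad, then the opening, from 0 (shut) to 1 (fully open). In form: [tx, ty, tz, twist, hand, tx, ty, tz, twist, hand, ...]. A call has 1 to 20 rows; each row shifts and turns the commanded pose from where the row before left it, along the tool's axes as they then stand; what a row does not reach is not made up. A row lasts 1/12 s, in which the tool goes at most 41.7 mm and 7.16 degrees, less where a joint would pass 70% of its speed; a pose out of reach is approached as far as the arm can. A call is refused whole if a number of a shift passes 0.0417 or a number of a turn 0.125, either way. A call with a gripper value outside its range is refused whole. The fingers move at their own pace and stop on an object; the grip force is fixed at half the most. Time passes only in rows, so rows that do not move let the fingers close. It gives the time, the measured TCP pose, the force, the opening and the grip force at its end, in the units of the state.
- robot.get_state(): the state, without advancing time (a new reading comes with each control period).
- snapshot(name): name is "scene" or "top" or "wrist"; returns a dict with "color" (420x560x3 uint8, red, green, blue), "depth" (420x560 float32, m along the optical axis (not along the pixel's ray), 0 where there is no reading), "vfov" (degrees; the focal length in pixels is half the picture's height over the tangent of half this angle, whatever the lens; pixels are square), "cx", "cy" (the principal point, pixels), "k1" (the pictures are not rectified: a ray, as slopes to the right and down, at radius r is drawn at 1 + k1 r^2 times it, then the intrinsics apply), "world_from_camera" (4x4, takes a point from camera to world coordinates); the wrist camera has in their place "hand_eye" (4x4, takes a point from camera to tool coordinates, whose origin is the TCP and whose axes are the flange's). Camera axes: x right, y down, z forward; pixel columns grow to the right and rows downward; lengths in m; the calibration is good to about 2 mm. A picture is of the moment at which its call begins: read the wrist's pose just before it.
- robot.finish_job(): hands the job in; it is judged then, once.
The state is a dict: "time": time; "qpos": joint angles; "qvel": joint speeds; "joint_efforts": joint torques, N m; "ee_pos": TCP position; "tcp_rot": TCP orientation; "force": force on the tool from outside, world axes, zero at the start; "torque": the same for the moment, N m; "width": finger opening in m; "grasp_force": force on a finger pad.
Only numpy, scipy, OpenCV 4.12 (cv2) and the standard library are available. Lean on these libraries where they do the work, as an engineer would, in place of code of your own. Each camera call takes 0.05 s, during which the arm holds its last target. There are 200 camera calls.

## Working session

There is one attempt and no reset: what is moved stays moved. The work goes in short steps, Python scripts to look and compute and a shell command to move; the robot and the scene stay as the last step left them, time stands still between calls to the robot, and variables do not carry over. Pictures are saved under pics/ and viewed, at most 10 in all, crops included, and the job is handed in when it is done.

```bash
mkdir -p pics; cat > h.py <<'E'
import numpy as np,cv2
from station import robot,snapshot
from scipy.spatial.transform import Rotation as R
def T(s):
    M=np.eye(4);q=s["tcp_rot"];M[:3,:3]=R.from_quat([q[1],q[2],q[3],q[0]]).as_matrix();M[:3,3]=s["ee_pos"];return M
def snap(n):
    s=robot.get_state();d=snapshot(n)
    d["W"]=T(s)@d["hand_eye"] if n=="wrist" else np.array(d["world_from_camera"])
    h,w=d["depth"].shape;d["f"]=h/2/np.tan(np.radians(d["vfov"])/2)
    f=d["f"];K=np.array([[f,0,d["cx"]],[0,f,d["cy"]],[0,0,1]])
    v,u=np.mgrid[:h,:w]
    p=cv2.undistortPoints(np.stack([u,v],-1).reshape(-1,1,2).astype(np.float64),K,np.array([d["k1"],0,0,0.]))
    ray=np.concatenate([p.reshape(h,w,2),np.ones((h,w,1))],-1)
    d["ray"]=ray@d["W"][:3,:3].T
    d["P"]=d["ray"]*d["depth"][...,None]+d["W"][:3,3]
    d["hsv"]=cv2.cvtColor(d["color"],cv2.COLOR_RGB2HSV)
    return d
def save(d,n): cv2.imwrite(f"pics/{n}.png",d["color"][...,::-1])
E
python3 - <<'E'
from h import *
import pickle
for n in("scene","top"):
    d=snap(n);save(d,n);pickle.dump(d,open(n+".pkl","wb"))
    H,S,V=[d["hsv"][...,i] for i in range(3)]
    print(n,d["W"][:3,3],d["vfov"],d["k1"])
    for c,m in dict(blue=(H>95)&(H<130),red=(H<6)|(H>174),yel=(H>20)&(H<35),ora=(H>7)&(H<19)).items():
        m=(m&(S>120)&(V>60)).astype(np.uint8)
        k,l,st,ce=cv2.connectedComponentsWithStats(m)
        for i in range(1,k):
            if st[i,4]>30:
                q=d["P"][(l==i)&(d["depth"]>0)]
                print(c,st[i],ce[i].round(),np.median(q,0).round(3),q.min(0).round(3),q.max(0).round(3))
s=robot.get_state();print(s,robot.tips_ahead)
E
```

```text
scene [ 0.03999496 -0.57821541  0.95564894] 54.77759010034802 -0.10238608798586672
blue [321 258  28  17 108] [333. 266.] [ 0.485 -0.277  0.022] [ 0.448 -0.295  0.001] [ 0.527 -0.268  0.029]
red [252 131  11  11  89] [257. 136.] [0.567 0.119 0.158] [0.552 0.104 0.013] [0.677 0.267 0.163]
red [376 268  17  15 205] [384. 275.] [ 0.557 -0.388  0.034] [ 0.539 -0.408  0.028] [ 0.582 -0.366  0.047]
red [461 329  30  31 596] [476. 343.] [ 0.514 -0.644  0.152] [ 0.494 -0.671  0.02 ] [ 0.621 -0.619  0.197]
yel [219 114  10   9  76] [223. 118.] [0.543 0.247 0.158] [0.531 0.233 0.147] [0.559 0.266 0.164]
ora [286 218  16  22  79] [292. 228.] [ 0.493 -0.112  0.011] [ 0.457 -0.129  0.   ] [ 0.537 -0.091  0.018]
top [ 0.28719422 -0.0797758   1.32432974] 48.957756689536865 -0.03683044977491748
blue [533 166  11  34 175] [539. 183.] [ 0.54  -0.697  0.231] [ 0.497 -0.703  0.208] [ 0.58  -0.691  0.24 ]
blue [528 170   7  33  67] [530. 185.] [ 0.543 -0.691  0.196] [ 0.499 -0.696  0.19 ] [ 0.581 -0.688  0.203]
blue [351 202   7  30  71] [353. 218.] [ 0.486 -0.274  0.024] [ 0.449 -0.286  0.011] [ 0.533 -
[... 518 characters left out ...]
.1    0.018]
{'time': 0.1, 'qpos': array([ 1.04619964e+00,  2.59263783e-01,  1.53599282e+00,  1.18856343e-06,
        1.34802306e+00, -2.02823368e-01]), 'qvel': array([-0.00041158, -0.00232516, -0.00310287,  0.00089032,  0.00079773,
        0.00196369]), 'joint_efforts': array([ 1.87284852e-03, -4.46973145e+01, -2.91247505e+01, -5.47039235e-04,
        6.25928529e-03,  3.55615339e-05]), 'ee_pos': array([0.17368506, 0.5213578 , 0.24155354]), 'tcp_rot': array([-3.00613694e-04,  1.60193552e-01,  9.87085262e-01, -7.88120365e-04]), 'force': array([ 1.02267379, -0.41461529,  0.27140491]), 'torque': array([0.01540973, 0.06664643, 0.00295298]), 'grasp_force': 0.0, 'width': 0.08536907044821929} 0.011
```

View pics/top.png

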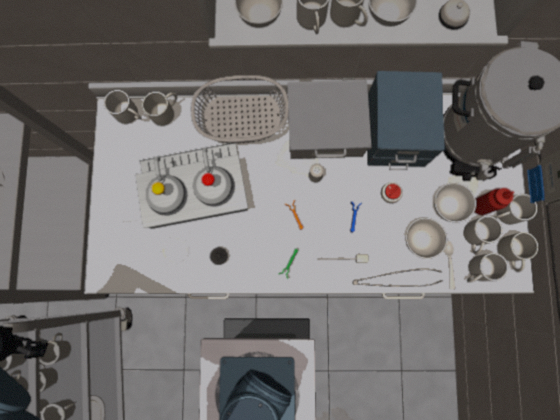

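View pics/scene.png

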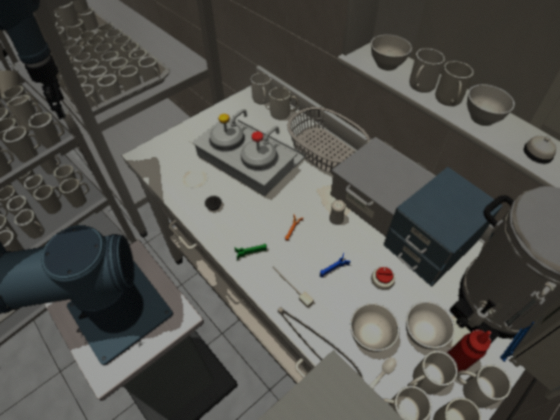

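Top view: the blue collar is at (353,218), mouth up (towards world +x) and handle towards the robot. The red knob is at (208,179) and the yellow at (158,188). The orange collar is at (297,219), and the green one is a look-alike. Next I'll measure the collar and station axes.

```bash
cat >> h.py <<'E'
def collar(d,lo=0.0,hi=0.045,box=None):
    """yaw/origin from the blue pixels (rays cut at top plane z=zt)"""
    H,S,V=[d["hsv"][...,i] for i in range(3)]
    m=((H>95)&(H<130)&(S>100)&(V>40)).astype(np.uint8)
    return m
def at_z(d,z):
    t=(z-d["W"][2,3])/d["ray"][...,2];return d["W"][:3,3]+d["ray"]*t[...,None]
def rel(p,yaw=None):
    """tool-frame shift to world point p from measured pose; twist to align tool x with -(yaw) """
    M=T(robot.get_state());v=M[:3,:3].T@(np.array(p)-M[:3,3])
    tx=M[:3,0];a=np.arctan2(-tx[1],-tx[0])
    return v.round(4), None if yaw is None else round(-(((yaw-a+np.pi)%(2*np.pi))-np.pi),4)
E
python3 - <<'E'
from h import *
import pickle
d=pickle.load(open("top.pkl","rb"))
m=collar(d);m[:,:340]=0;m[:,370:]=0
P=at_z(d,.024)[m>0][:,:2];c=P.mean(0);w,v=np.linalg.eigh(np.cov(P.T));a=v[:,1]*np.sign(v[0,1])
t=(P-c)@a;print("collar",c,np.degrees(np.arctan2(a[1],a[0])),t.min(),t.max())
print("handle mid",c+a*(t.min()+.025))
# station top: points z 0.06-0.08
P=d["P"];z=P[...,2];v,u=np.mgrid[:420,:560]
k=(z>.062)&(z<.08)&(u>120)&(u<260)&(v>140)&(v<240)
q=P[k][:,:2].astype(np.float32);r=cv2.minAreaRect(q*1000);print(r,np.median(z[k]),k.sum())
dw=snap("wrist");print(dw["hand_eye"],dw["vfov"])
print(rel([.44,-.27,.24],np.arctan2(a[1],a[0])))
E
```

```text
collar [ 0.48731958 -0.27508092] -7.088470839501829 -0.038835379961560564 0.044648521137257896
handle mid [ 0.47358995 -0.27337361]
((581.0491333007812, 185.8911895751953), (201.2332000732422, 300.9114685058594), 10.642679214477539) 0.07065487125023706 3442
[[ 4.76985362e-04 -9.63212086e-01 -2.68741975e-01  6.70145152e-02]
 [ 9.99999830e-01  3.69573415e-04  4.50274656e-04  2.85106314e-04]
 [-3.34390101e-04 -2.68742144e-01  9.63212099e-01 -1.30131574e-01]
 [ 0.00000000e+00  0.00000000e+00  0.00000000e+00  1.00000000e+00]] 65.00026585517955
(array([-0.5029, -0.6666,  0.0024]), np.float64(-0.1981))
```

```bash
python3 -m crank '[-0.025,-0.033,0,0,1,-0.025,-0.033,0,0,1,-0.025,-0.033,0,0,1,-0.025,-0.033,0,0,1,-0.025,-0.033,0,0,1,-0.025,-0.033,0,0,1,-0.025,-0.033,0,0,1,-0.025,-0.033,0,0,1,-0.025,-0.033,0,0,1,-0.025,-0.033,0,0,1,-0.025,-0.033,0,0,1,-0.025,-0.033,0,0,1,-0.025,-0.033,0,0,1,-0.025,-0.033,0,0,1,-0.025,-0.033,0,0,1,-0.025,-0.033,0,0,1,-0.025,-0.033,0,0,1,-0.025,-0.033,0,0,1,-0.025,-0.033,0,0,1,-0.025,-0.033,0,0,1]'
python3 -m crank '[0,0,0,-0.1,0.5,0,0,0,-0.1,0.5,0,0,0,0,0.5,0,0,0,0,0.5]'
cat >> h.py <<'E'
def fit(d):
    m=collar(d);k,l,st,ce=cv2.connectedComponentsWithStats(m);i=1+st[1:,4].argmax();m=(l==i)
    P=d["P"];zt=P[...,2];z=np.percentile(zt[m&(d["depth"]>0)],90)
    top=m&(d["hsv"][...,2]>np.percentile(d["hsv"][...,2][m],30))
    Q=at_z(d,z)[m][:,:2];c=Q.mean(0);w,v=np.linalg.eigh(np.cov(Q.T));a=v[:,1]
    return st[i],ce[i],z,Q,c,a
E
python3 - <<'E'
from h import *
d=snap("wrist");save(d,"w1")
st,ce,z,Q,c,a=fit(d);a*=np.sign(a[0]);t=(Q-c)@a;n=np.array([-a[1],a[0]]);s=(Q-c)@n
print(st,ce,z,c,np.degrees(np.arctan2(a[1],a[0])),t.min(),t.max())
for x in np.arange(t.min(),t.max(),.006):
    k=(t>=x)&(t<x+.006);print(round(x-t.min(),3),s[k].min().round(4),s[k].max().round(4))
E
```

```text
time: 1.82
ee_pos: [0.4396, -0.2646, 0.242]
tcp_rot: [-0.0, 0.161, 0.987, 0.0]
force: [1.3, 0.6, 0.1]
width: 0.0855
grasp_force: 0.0
time: 2.15
ee_pos: [0.4393, -0.2624, 0.2419]
tcp_rot: [-0.0, 0.062, 0.998, 0.0]
force: [0.1, -0.4, 0.6]
width: 0.043
grasp_force: 0.0
[258 187  26  78 724] [271.82320442 228.14502762] 0.023254392589328043 [ 0.49183882 -0.27627387] -9.021297645723504 -0.04744610386388376 0.042838253704907604
0.0 -0.0042 0.0045
0.006 -0.0052 0.0057
0.012 -0.0051 0.0047
0.018 -0.0038 0.0039
0.024 -0.0037 0.0041
0.03 -0.0046 0.0043
0.036 -0.0045 0.0045
0.042 -0.0044 0.0036
0.048 -0.0042 0.0038
0.054 -0.0041 0.0051
0.06 -0.0073 0.0075
0.066 -0.0083 0.0077
0.072 -0.0116 0.0113
0.078 -0.0138 0.0139
0.084 -0.0149 0.014
0.09 0.0129 0.0141
```

View pics/w1.png

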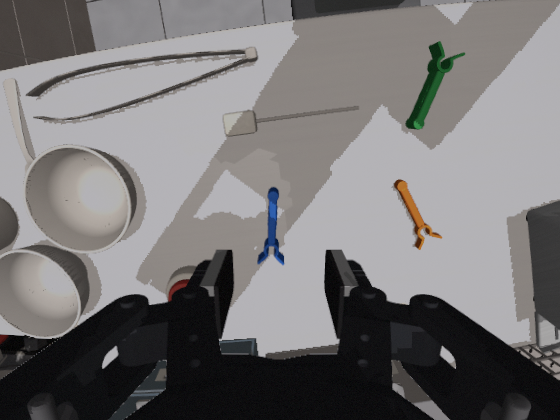

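The wrist view shows the blue collar's handle up at about (273,192) and its mouth at (271,262), with nothing close to the handle. Next I'll move over the grip point.

```bash
python3 - <<'E'
from h import *
print(rel([.4724,-.2732,.10],np.radians(-9)))
E
```

```text
(array([-0.0342, -0.0069,  0.1421]), np.float64(0.0324))
```

```bash
python3 -m crank '[-0.0171,-0.0035,0.02,0.032,0.5,-0.0171,-0.0034,0.03,0,0.5,0,0,0.03,0,0.5,0,0,0.03,0,0.5,0,0,0.03,0,0.5,0,0,0,0,0.5,0,0,0,0,0.5]'
python3 - <<'E'
from h import *
d=snap("wrist");save(d,"w2")
st,ce,z,Q,c,a=fit(d);a*=np.sign(a[0])
M=T(robot.get_state());Q3=np.c_[Q,np.full(len(Q),.024)];L=(Q3-M[:3,3])@M[:3,:3]
print(st,ce,z,c,np.degrees(np.arctan2(a[1],a[0])))
for x in np.arange(L[:,0].min(),L[:,0].max(),.005):
    k=(L[:,0]>=x)&(L[:,0]<x+.005)
    if k.sum(): print(x.round(4),L[k,1].min().round(4),L[k,1].max().round(4))
print(rel([.4724,-.2732,.015],np.radians(-9)))
E
```

```text
time: 2.78
ee_pos: [0.4717, -0.2727, 0.1016]
tcp_rot: [-0.001, 0.077, 0.997, 0.001]
force: [0.3, -0.9, 0.5]
width: 0.0428
grasp_force: 0.0
[ 256  182   42  124 2000] [277.108 248.729] 0.023132829142635303 [ 0.49192141 -0.27660853] -9.42846235573271
-0.0621 -0.015 0.0145
-0.0571 -0.0142 0.0144
-0.0521 -0.0134 0.0136
-0.0471 -0.0111 0.0107
-0.0421 -0.0076 0.0079
-0.0371 -0.0068 0.0071
-0.0321 -0.0068 0.0064
-0.0271 -0.004 0.0043
-0.0221 -0.0039 0.0043
-0.0171 -0.0046 0.0049
-0.0121 -0.0045 0.0049
-0.0071 -0.0038 0.0049
-0.0021 -0.0045 0.0049
0.0029 -0.0044 0.0048
0.0079 -0.0031 0.0042
0.0129 -0.005 0.0061
0.0179 -0.005 0.0061
0.0229 -0.0043 0.0054
(array([0.0005, 0.0006, 0.0883]), np.float64(0.0027))
```

View pics/w2.png

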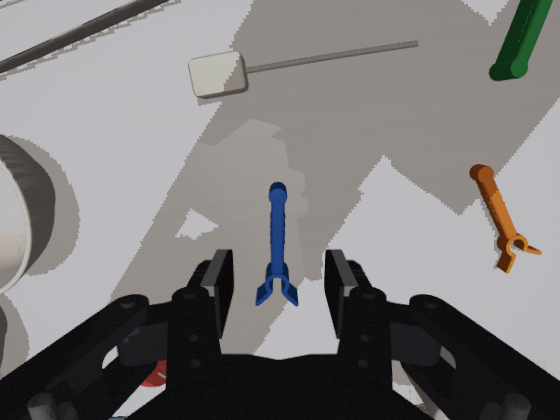

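The collar is centred between the jaws in the view (blade column 278, mouth (277,300)), so I'll descend and grip.

```bash
python3 -m crank '[0,0,0.03,0.003,0.5,0,0,0.03,0,0.5,0,0,0.017,0,0.5,0,0,0.009,0,0.5,0,0,0,0,0.5,0,0,0,0,0.3,0,0,0,0,0.1,0,0,0,0,0,0,0,0,0,0,0,0,0,0,0,0,0,0,0,0]'
python3 -m crank '[0,0,-0.02,0,0,0,0,-0.04,0,0,0,0,-0.04,0,0,0,0,-0.04,0,0,0,0,-0.04,0,0,0,0,0,0,0,0,0,0,0,0]'
python3 - <<'E'
from h import *
d=snap("wrist");save(d,"w3")
M=T(robot.get_state());m=collar(d);k,l,st,ce=cv2.connectedComponentsWithStats(m);i=1+st[1:,4].argmax();m=l==i
print(st[i],ce[i])
L=(at_z(d,M[2,3]+.009)[m]-M[:3,3])@M[:3,:3]   # top of handle approx 9mm above TCP
for x in np.arange(L[:,0].min(),L[:,0].max(),.004):
    k=(L[:,0]>=x)&(L[:,0]<x+.004)
    if k.sum(): print(x.round(4),L[k,1].min().round(4),L[k,1].max().round(4))
D=(d["P"][m&(d["depth"]>0)]-M[:3,3])@M[:3,:3];print(np.percentile(D,[5,50,95],axis=0).round(4))
E
```

```text
time: 3.75
ee_pos: [0.4737, -0.275, 0.0184]
tcp_rot: [0.002, 0.078, 0.997, -0.001]
force: [-0.2, 0.5, 5.5]
width: 0.0072
grasp_force: 60.0
time: 4.33
ee_pos: [0.474, -0.2752, 0.2003]
tcp_rot: [0.003, 0.078, 0.997, -0.003]
force: [-0.5, -0.1, -1.4]
width: 0.0073
grasp_force: 59.1
[ 263  210   32  149 3280] [278.59176829 285.70152439]
-0.0397 -0.0077 0.0064
-0.0357 -0.0076 0.0063
-0.0317 -0.0076 0.0063
-0.0277 -0.0066 0.0058
-0.0237 -0.0048 0.0035
-0.0197 -0.0043 0.0035
-0.0157 -0.0043 0.003
-0.0117 -0.0043 0.003
-0.0077 -0.0043 0.0029
-0.0037 -0.0042 0.0029
0.0003 -0.0042 0.0029
0.0043 -0.0042 0.0032
0.0083 -0.0049 0.0036
0.0123 -0.0057 0.0044
0.0163 -0.0065 0.0051
0.0203 -0.006 0.0047
0.0243 -0.0052 0.0043
0.0283 -0.0044 0.003
[[-0.04   -0.0055 -0.0074]
 [-0.0029 -0.0005 -0.0063]
 [ 0.0229  0.0043  0.0063]]
```

View pics/w3.png

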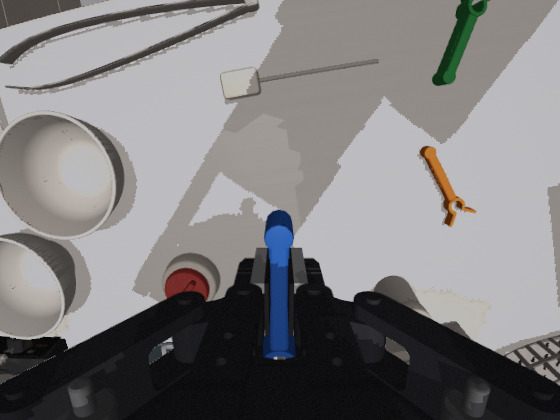

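The collar is gripped straight, with the blade at column ~279 and the bead at (279,232). Next I'll take it to a viewing pose above the red pump.

```bash
python3 - <<'E'
from h import *
yaw=np.radians(10.6);u=np.array([np.cos(yaw),np.sin(yaw),0])
print(robot.get_state()["ee_pos"],rel(np.array([.569,.121,.27])-.02*u,yaw))
E
```

```text
[ 0.47275631 -0.27424909  0.19782542] (array([-0.0147,  0.3986, -0.0728]), np.float64(-0.3418))
```

```bash
python3 -m crank '[0,0,-0.036,0,0,0,0,-0.036,0,0,-0.0015,0.02,0,0,0,-0.0015,0.038,0,0,0,-0.0015,0.038,0,0,0,-0.0015,0.038,0,0,0,-0.0015,0.038,0,0,0,-0.0015,0.038,0,0,0,-0.0015,0.038,0,0,0,-0.0015,0.038,0,0,0,-0.0015,0.038,0,0,0,-0.0015,0.038,0,0,0,0,0.036,0,0,0,0,0,0,-0.114,0,0,0,0,-0.114,0,0,0,0,-0.114,0,0,0,0,0,0,0,0,0,0,0,0,0,0,0,0]'
cat >> h.py <<'E'
def knob(d,save_mask=False):
    H,S,V=[d["hsv"][...,i] for i in range(3)]
    m=(((H<7)|(H>173))&(S>120)&(V>50)).astype(np.uint8)
    k,l,st,ce=cv2.connectedComponentsWithStats(m);i=1+st[1:,4].argmax();return l==i,st[i],ce[i]
E
python3 - <<'E'
from h import *
d=snap("wrist");save(d,"w4");s=robot.get_state();M=T(s);print(s["ee_pos"])
m,st,ce=knob(d);print(st,ce)
P=d["P"];q=P[m&(d["depth"]>0)];print(np.median(q,0),np.percentile(q[:,2],[10,90]))
zt=np.percentile(q[:,2],80)
print("tool",(at_z(d,zt)[m].mean(0)-M[:3,3])@M[:3,:3],"world",at_z(d,zt)[m].mean(0))
k=(abs(P[...,2]-.07)<.006);r=cv2.minAreaRect((P[k][:,:2]*1000).astype(np.float32));print(r)
E
```

```text
time: 5.97
ee_pos: [0.5489, 0.1166, 0.2672]
tcp_rot: [-0.001, -0.091, 0.996, 0.0]
force: [-0.6, 0.1, -0.8]
width: 0.0072
grasp_force: 59.1
[0.54911152 0.11651377 0.26748932]
[291 217  13  31 262] [296.95038168 233.2480916 ]
[0.56638763 0.13401273 0.15671354] [0.15154041 0.15908745]
tool [-0.01960025  0.01404328  0.10922634] world [0.56567877 0.1338735  0.15823758]
((601.7481079101562, 81.94490051269531), (213.03076171875, 543.3984375), 22.225685119628906)
```

View pics/w4.png

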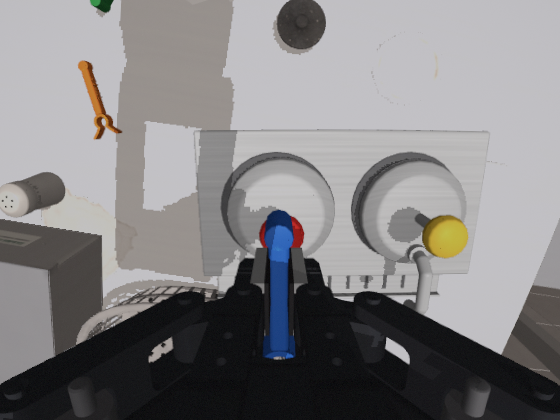

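The station's front edge (row 131) is level in the view, so the yaw is right, but the red knob at (281,235) is hidden behind the handle. I'll move forward so it clears.

```bash
python3 -m crank '[-0.015,0,-0.02,0,0,-0.03,0,0,0,0,0,0,0,0,0,0,0,0,0,0,0,0,0,0,0]'
python3 - <<'E'
from h import *
d=snap("wrist");save(d,"w5");s=robot.get_state();M=T(s);print(s["ee_pos"])
m,st,ce=knob(d);print(st,ce)
P=d["P"];q=P[m&(d["depth"]>0)];print(np.median(q,0),np.percentile(q[:,2],[5,50,95]))
c,r=cv2.minEnclosingCircle(np.argwhere(m)[:,::-1].astype(np.float32));print(c,r)
k=(m&(P[...,2]>.155));A=at_z(d,.162)
print("tool",(A[k].mean(0)-M[:3,3])@M[:3,:3],"world",A[k].mean(0),"extent y",((A[k]-M[:3,3])@M[:3,:3])[:,:2].min(0),((A[k]-M[:3,3])@M[:3,:3])[:,:2].max(0))
# lid: points near z=.10
L=(P-M[:3,3])@M[:3,:3];kk=(abs(P[...,2]-.10)<.004)&(abs(L[...,1])<.06)&(d["depth"]>0)
print("lid z",np.median(P[kk][:,2]),kk.sum(),L[kk].min(0),L[kk].max(0))
kk=(abs(P[...,2]-.07)<.003);print("station",L[kk].min(0),L[kk].max(0))
# front edge angle
e=[]
for c0 in range(210,480,10):
    rr=np.where(abs(P[:,c0,2]-.07)<.006)[0]
    if len(rr): e.append(L[rr[0],c0,:2])
e=np.array(e);print("edge angle(tool)",np.degrees(np.polyfit(e[:,1],e[:,0],1)[0]),np.median(e[:,0]))
E
```

```text
time: 6.43
ee_pos: [0.593, 0.1248, 0.2875]
tcp_rot: [-0.001, -0.092, 0.996, 0.0]
force: [-0.8, 0.1, -0.7]
width: 0.0075
grasp_force: 59.1
[0.59277223 0.12481472 0.28771355]
[ 260  154   43   43 1430] [281.12097902 174.9993007 ]
[0.57070219 0.12245062 0.1583974 ] [0.15252711 0.1583974  0.16098127]
(281.15301513671875, 174.91802978515625) 21.4295597076416
tool [0.02118325 0.00154135 0.12575072] world [0.5714456 0.1224429 0.162    ] extent y [ 0.00551296 -0.01485605] [0.03650479 0.017388  ]
lid z 0.0984187241845409 4497 [-0.0226367  -0.04213959  0.18393527] [0.06374686 0.04541056 0.19180896]
station [-0.22446406 -0.32215133  0.21443822] [0.09952256 0.21342847 0.22089778]
edge angle(tool) -0.01414726201512983 0.09904809304689054
```

View pics/w5.png

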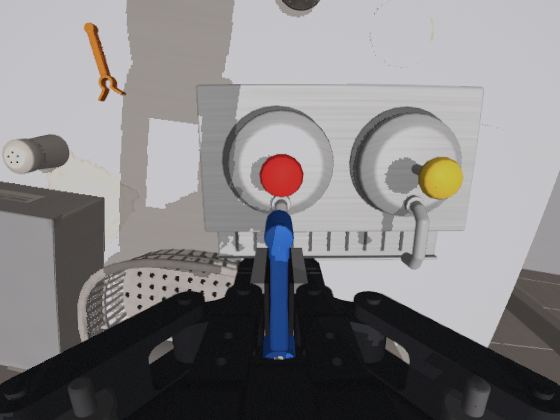

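The red knob is clear now, centred at (281,175), and the station edges are level. In tool axes the stem is about 2.1 mm to +y of the collar and 66 mm behind it. I'll back off to 45 mm in front of the stem, then descend.

```bash
python3 -m crank '[0.037,0.002,0,0,0,0.037,0,0,0,0,0.037,0,0,0,0,0,0,0.03,0,0,0,0,0.04,0,0,0,0,0.04,0,0,0,0,0.03,0,0,0,0,0.02,0,0,0,0,0,0,0,0,0,0,0,0,0,0,0,0,0]'
python3 - <<'E'
from h import *
import time
s=robot.get_state();print(s["ee_pos"],s["force"],s["torque"])
d=snap("scene");A=d["color"][100:220,190:350];cv2.imwrite("pics/s6.png",cv2.resize(A[...,::-1],None,fx=4,fy=4,interpolation=cv2.INTER_CUBIC))
s=robot.get_state();print(s["ee_pos"],s["force"],s["torque"])
E
```

```text
time: 7.4
ee_pos: [0.4849, 0.1066, 0.1299]
tcp_rot: [0.001, -0.092, 0.996, -0.0]
force: [0.8, -0.1, -0.8]
width: 0.0079
grasp_force: 59.1
[0.48492642 0.10656159 0.12987425] [ 0.78726235 -0.11837494 -0.77382153] [0.02772058 0.08645836 0.008889  ]
[0.48538725 0.10655412 0.13026118] [-0.20150752 -0.41758508 -0.47643966] [-0.00999435 -0.03812006 -0.01006628]
```

View pics/s6.png

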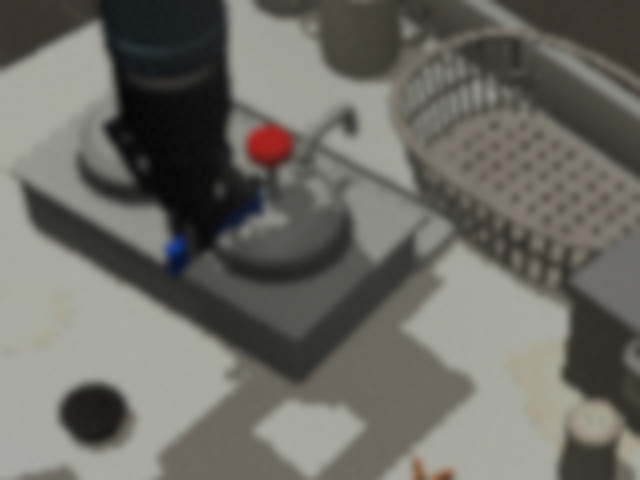

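Scene view: the collar (mouth end (262,200)) is in front of the red stem (268,185), above the lid. Next I'll feel for the lid.

```bash
python3 -m crank '[0,0,0.004,0,0,0,0,0.004,0,0,0,0,0,0,0,0,0,0,0,0,0,0,0,0,0]'; for i in 1 ; do python3 -m crank '[0,0,0.0015,0,0,0,0,0,0,0,0,0,0,0,0]'; done;  python3 -m crank '[0,0,0.001,0,0,0,0,0,0,0,0,0,0,0,0]'
```

```text
time: 7.87
ee_pos: [0.4842, 0.1066, 0.1205]
tcp_rot: [0.0, -0.092, 0.996, -0.0]
force: [0.7, -1.0, -1.1]
width: 0.0077
grasp_force: 59.1
time: 8.12
ee_pos: [0.4841, 0.1066, 0.1187]
tcp_rot: [-0.0, -0.093, 0.996, -0.0]
force: [0.1, 0.9, -0.5]
width: 0.0074
grasp_force: 59.1
time: 8.37
ee_pos: [0.4841, 0.1066, 0.1177]
tcp_rot: [-0.0, -0.092, 0.996, 0.0]
force: [-0.7, -0.5, -1.6]
width: 0.0076
grasp_force: 59.1
```

```bash
python3 -m crank '[0,0,0.0007,0,0,0,0,0,0,0,0,0,0,0,0]';python3 -m crank '[0,0,0.0007,0,0,0,0,0,0,0,0,0,0,0,0]'
```

```text
time: 8.62
ee_pos: [0.4844, 0.1066, 0.1174]
tcp_rot: [0.0, -0.092, 0.996, -0.0]
force: [-1.6, 0.3, 1.9]
width: 0.0074
grasp_force: 59.5
time: 8.87
ee_pos: [0.4845, 0.1066, 0.117]
tcp_rot: [0.0, -0.092, 0.996, -0.0]
force: [-1.3, -0.3, 5.4]
width: 0.0076
grasp_force: 60.0
```

Lid contact is at TCP z = 0.1175. I'll lift 1.5 mm and advance to just short of the stem.

```bash
python3 -m crank '[0,0,-0.0022,0,0,0,0,0,0,0,-0.01,0,0,0,0,-0.01,0,0,0,0,-0.008,0,0,0,0,0,0,0,0,0,0,0,0,0,0,0,0,0,0,0]';python3 -m crank '[-0.002,0,0,0,0,0,0,0,0,0,0,0,0,0,0]';python3 -m crank '[-0.0015,0,0,0,0,0,0,0,0,0,0,0,0,0,0]'
```

```text
time: 9.53
ee_pos: [0.512, 0.1118, 0.1185]
tcp_rot: [0.0, -0.093, 0.996, -0.0]
force: [0.9, -0.1, 0.5]
width: 0.0074
grasp_force: 59.3
time: 9.78
ee_pos: [0.5134, 0.1121, 0.1185]
tcp_rot: [-0.0, -0.092, 0.996, 0.0]
force: [0.2, -0.1, -0.6]
width: 0.0076
grasp_force: 59.3
time: 10.03
ee_pos: [0.5152, 0.1124, 0.1186]
tcp_rot: [0.0, -0.092, 0.996, 0.0]
force: [-0.4, 0.5, 0.4]
width: 0.0075
grasp_force: 59.2
```

```bash
for i in 1; do python3 -m crank '[-0.001,0,0,0,0,0,0,0,0,0,0,0,0,0,0]';python3 -m crank '[-0.001,0,0,0,0,0,0,0,0,0,0,0,0,0,0]';python3 -m crank '[-0.001,0,0,0,0,0,0,0,0,0,0,0,0,0,0]'; done | grep -v -e width -e rot -e grasp
```

```text
time: 10.28
ee_pos: [0.5162, 0.1126, 0.1186]
force: [-0.9, -0.2, -0.5]
time: 10.53
ee_pos: [0.5172, 0.1128, 0.1186]
force: [0.1, -1.3, -0.1]
time: 10.78
ee_pos: [0.5178, 0.1128, 0.1186]
force: [-1.6, -1.1, 1.0]
```

```bash
cat > f.py <<'E'
from h import *
# averages several fresh readings via the camera call's 0.05 s periods
F=[];
for i in range(4):
    s=robot.get_state();F.append(np.r_[s["force"],s["torque"]]);snapshot("top")
F=np.mean(F,0);M=T(s);print("along u %.2f lateral n %.2f z %.2f"%(-F[:3]@M[:3,0],F[:3]@M[:3,1],F[2]),"torque z %.3f"%F[5],s["ee_pos"].round(4))
E
python3 f.py; python3 -m crank '[-0.001,0,0,0,0,0,0,0,0,0,0,0,0,0,0]'|sed -n 2p; python3 f.py
```

```text
along u -2.21 lateral n -0.76 z 1.00 torque z -0.074 [0.5178 0.1128 0.1186]
ee_pos: [0.5182, 0.1129, 0.1185]
along u -5.14 lateral n -1.26 z 3.41 torque z -0.069 [0.5182 0.1129 0.1185]
```

```bash
python3 -m crank '[0.002,0,0,0,0,0,-0.0007,-0.0007,0,0,-0.001,0,0,0,0,0,0,0,0,0,0,0,0,0,0]'|sed -n 2p; python3 f.py;python3 -m crank '[-0.001,0,0,0,0,0,0,0,0,0,0,0,0,0,0]'|sed -n 2p; python3 f.py
```

```text
ee_pos: [0.5181, 0.1124, 0.1192]
along u -2.40 lateral n 1.06 z 0.12 torque z 0.034 [0.5181 0.1124 0.1192]
ee_pos: [0.5184, 0.1124, 0.119]
along u -5.16 lateral n 0.55 z 0.20 torque z 0.046 [0.5185 0.1124 0.119 ]
```

```bash
python3 -m crank '[0,0.0003,0,0,0,-0.0007,0,0,0,0,0,0,0,0,0,0,0,0,0,0]'|sed -n 2p; python3 f.py;python3 -m crank '[-0.0007,0,0,0,0,0,0,0,0,0,0,0,0,0,0]'|sed -n 2p; python3 f.py
```

```text
ee_pos: [0.5188, 0.1126, 0.1189]
along u -5.93 lateral n 0.14 z 0.40 torque z 0.004 [0.5188 0.1126 0.1189]
ee_pos: [0.5193, 0.1127, 0.1188]
along u -5.83 lateral n -0.03 z 0.11 torque z 0.033 [0.5193 0.1127 0.1188]
```

Centred: there's no side force and the push holds steady at about 6 N. I'll carry on in small steps.

```bash
for k in 1; do python3 -m crank '[-0.001,0,0,0,0,0,0,0,0,0,0,0,0,0,0]'|grep -e pos -e force:;python3 -m crank '[-0.001,0,0,0,0,0,0,0,0,0,0,0,0,0,0]'|grep -e pos -e force: ; done; python3 f.py
```

```text
ee_pos: [0.5206, 0.113, 0.1188]
force: [-5.1, -0.3, -1.1]
grasp_force: 59.1
ee_pos: [0.5231, 0.1134, 0.1193]
force: [-1.0, -0.5, -1.8]
grasp_force: 58.9
along u -0.60 lateral n 0.46 z -2.22 torque z 0.023 [0.5234 0.1134 0.1195]
```

It has snapped past the lips, so I'll move it fully home.

```bash
for k in 1; do python3 -m crank '[-0.0015,0,0,0,0,-0.001,0,0,0,0,0,0,0,0,0,0,0,0,0,0]'|grep -e pos -e force:; python3 f.py;python3 -m crank '[-0.001,0,0,0,0,0,0,0,0,0,0,0,0,0,0]'|grep -e pos -e force: ; done; python3 f.py
```

```text
ee_pos: [0.5262, 0.1139, 0.1198]
force: [2.1, 1.2, -1.5]
grasp_force: 59.0
along u 3.64 lateral n 0.78 z -1.00 torque z 0.001 [0.5261 0.1139 0.1198]
ee_pos: [0.5262, 0.114, 0.1196]
force: [2.2, 0.7, 0.4]
grasp_force: 59.2
along u 2.86 lateral n 0.32 z 0.89 torque z 0.025 [0.5262 0.114  0.1195]
```

```bash
python3 -m crank '[-0.001,0,0,0,0,0,0,0,0,0,0,0,0,0,0]'|grep -e pos; python3 f.py;python3 -m crank '[-0.0007,0,0,0,0,0,0,0,0,0,0,0,0,0,0]'|grep -e pos  ; python3 f.py
```

```text
ee_pos: [0.5266, 0.1141, 0.1191]
along u 1.49 lateral n 0.06 z 0.34 torque z -0.002 [0.5266 0.1141 0.1191]
ee_pos: [0.5271, 0.1143, 0.119]
along u 0.22 lateral n -0.21 z -0.96 torque z -0.013 [0.5272 0.1143 0.1191]
```

Zero force, so the collar is loose on the stem. I'll lower it to the lid and let go.

```bash
python3 -m crank '[0,0,0.001,0,0,0,0,0,0,0,0,0,0,0,0]'|grep -e pos; python3 f.py;python3 -m crank '[0,0,0.0007,0,0,0,0,0,0,0,0,0,0,0,0]'|grep -e pos  ; python3 f.py
```

```text
ee_pos: [0.5275, 0.1143, 0.1185]
along u -1.48 lateral n 0.03 z 2.60 torque z -0.002 [0.5275 0.1143 0.1185]
ee_pos: [0.5275, 0.1143, 0.1184]
along u -4.32 lateral n 0.38 z 8.43 torque z 0.019 [0.5274 0.1143 0.1184]
```

```bash
python3 -m crank '[0,0,-0.0006,0,0,0,0,0,0,0,0,0,0,0,0.1,0,0,0,0,0.2,0,0,0,0,0.3,0,0,0,0,0.3,0,0,0,0,0.3]'; python3 f.py
python3 -m crank '[0,0,-0.02,0,0.3,0,0,-0.04,0,0.3,0.02,0,-0.04,0,0.3,0,0,-0.04,0,0.3,-0.025,0,-0.01,0,0.3,-0.025,0,0,0,0.3,0,0,0,0,0,0,0,0,0,0,0,0,0,0,0]'
python3 - <<'E'
from h import *
d=snap("wrist");save(d,"w7");s=robot.get_state();M=T(s)
P=d["P"];L=(P-M[:3,3])@M[:3,:3]
b=collar(d)&(abs(L[...,1])<.05);b=b.astype(bool)&(d["depth"]>0);print("blue",b.sum(),L[b].min(0),L[b].max(0),P[b][:,2].min(),np.percentile(P[b][:,2],[5,50,95]))
Q=L[b];p=np.polyfit(Q[:,0],Q[:,1],1);print("slope",p)
p=np.polyfit(Q[:,0],P[b][:,2],1);print("z slope",p)
m,st,ce=knob(d);A=at_z(d,.162);A=(A-M[:3,3])@M[:3,:3];print(st,ce,A[m].mean(0),M[:3,3])
E
```

```text
time: 17.55
ee_pos: [0.5276, 0.1143, 0.1179]
tcp_rot: [-0.0, -0.092, 0.996, 0.0]
force: [-0.9, -0.9, 0.0]
width: 0.0259
grasp_force: 0.0
along u -0.50 lateral n -0.07 z -0.05 torque z -0.007 [0.5276 0.1143 0.1181]
time: 18.5
ee_pos: [0.5575, 0.12, 0.2645]
tcp_rot: [-0.001, -0.093, 0.996, 0.0]
force: [-0.6, 0.3, -0.2]
width: -0.0002
grasp_force: 0.0
blue 797 [-0.01001699 -0.00720811  0.14023875] [0.05467372 0.00656279 0.16425969] 0.10034861494364183 [0.12002194 0.12237649 0.12358391]
slope [-0.00375311 -0.00028362]
z slope [0.02725403 0.12122823]
[ 257  204   45   44 1553] [278.86992917 225.47907276] [-1.15898670e-02 -4.04836691e-05  1.02599061e-01] [0.55728893 0.12005658 0.26462584]
```

View pics/w7.png

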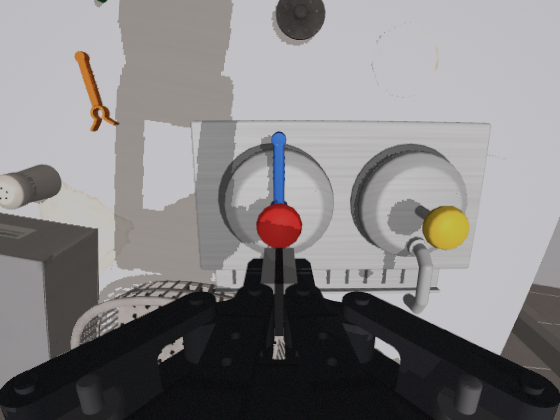

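The view shows the collar on the stem with its handle straight to the front (bead at (279,138), knob at (279,226)). Next I'll press the knob with the fingers shut.

```bash
python3 -m crank '[-0.013,0.0005,0,0,0,0,0,0.03,0,0,0,0,0.03,0,0,0,0,0.015,0,0,0,0,0.007,0,0,0,0,0,0,0,0,0,0,0,0,0,0,0,0,0]'; for i in 1; do python3 -m crank '[0,0,0.003,0,0,0,0,0.003,0,0,0,0,0,0,0,0,0,0,0,0]'|grep -e pos -e ^force; python3 -m crank '[0,0,0.003,0,0,0,0,0,0,0,0,0,0,0,0]'|grep -e pos -e ^force; done
```

```text
time: 19.22
ee_pos: [0.5719, 0.123, 0.1851]
tcp_rot: [0.001, -0.092, 0.996, -0.0]
force: [0.8, 0.3, -0.3]
width: -0.0002
grasp_force: 0.0
ee_pos: [0.5711, 0.123, 0.1776]
force: [-0.3, -0.5, 0.4]
ee_pos: [0.5709, 0.123, 0.1742]
force: [-0.7, -0.1, -0.7]
```

```bash
python3 -m crank '[0,0,0.002,0,0,0,0,0.001,0,0,0,0,0,0,0,0,0,0,0,0]'|grep -e pos -e ^force; python3 -m crank '[0,0,0.003,0,0,0,0,0.002,0,0,0,0,0,0,0,0,0,0,0,0]'|grep -e pos -e ^force; python3 -m crank '[0,0,0.003,0,0,0,0,0.002,0,0,0,0,0,0,0,0,0,0,0,0]'|grep -e pos -e ^force
```

```text
ee_pos: [0.5714, 0.123, 0.1718]
force: [-0.7, -0.0, 4.0]
ee_pos: [0.5714, 0.123, 0.1666]
force: [1.2, -0.7, 4.3]
ee_pos: [0.5713, 0.123, 0.1617]
force: [0.2, 0.5, 4.8]
```

```bash
python3 -m crank '[0,0,0.002,0,0,0,0,0.002,0,0,0,0,0,0,0,0,0,0,0,0]'|grep -e pos -e ^force; python3 -m crank '[0,0,0.001,0,0,0,0,0,0,0,0,0,0,0,0]'|grep -e pos -e ^force; python3 -m crank '[0,0,0.0007,0,0,0,0,0,0,0,0,0,0,0,0]'|grep -e pos -e ^force
```

```text
ee_pos: [0.5714, 0.123, 0.1579]
force: [0.2, -0.6, 6.7]
ee_pos: [0.5714, 0.123, 0.157]
force: [-0.6, 0.4, 6.7]
ee_pos: [0.5714, 0.123, 0.1567]
force: [-0.9, 0.4, 8.7]
```

```bash
python3 -m crank '[0,0,0.0007,0,0,0,0,0,0,0,0,0,0,0,0]'|grep -e pos -e ^force; python3 f.py
```

```text
ee_pos: [0.5715, 0.123, 0.1565]
force: [-2.1, -0.9, 10.9]
along u -2.80 lateral n 0.14 z 11.18 torque z -0.006 [0.5715 0.123  0.1565]
```

The knob is firmly stopped on the collar (11 N against a 7 N spring). I'll let it rise and then clear away.

```bash
python3 -m crank '[0,0,-0.004,0,0,0,0,-0.005,0,0,0,0,-0.006,0,0,0,0,-0.006,0,0,0,0,-0.02,0,0,0,0,-0.04,0,0,0,0,-0.03,0,0,0,0,0,0,0,0,0,0,0,0,0,0,0,0,0,0,0,0,0,0,0,0,0,0,0]'
python3 - <<'E'
from h import *
d=snap("wrist");save(d,"w8");M=T(robot.get_state())
m,st,ce=knob(d);P=d["P"];q=P[m&(d["depth"]>0)];print("knob z",np.percentile(q[:,2],[50,95]),st)
L=(P-M[:3,3])@M[:3,:3];b=(collar(d)>0)&(abs(L[...,1])<.05)&(d["depth"]>0);print(b.sum(),np.percentile(P[b][:,2],[5,50,95]),np.polyfit(L[b][:,0],L[b][:,1],1))
A=P[b];print(A.min(0),A.max(0))
E
```

```text
time: 23.08
ee_pos: [0.5702, 0.1229, 0.2642]
tcp_rot: [-0.002, -0.092, 0.996, 0.0]
force: [0.2, 0.2, -0.9]
width: 0.0
grasp_force: 0.0
knob z [0.15835388 0.16084491] [ 256  188   46   46 1609]
784 [0.12079697 0.12240448 0.12358215] [ 0.00288325 -0.00089156]
[0.50345689 0.10514997 0.11550673] [0.56064594 0.12380284 0.12464592]
```

View pics/w8.png

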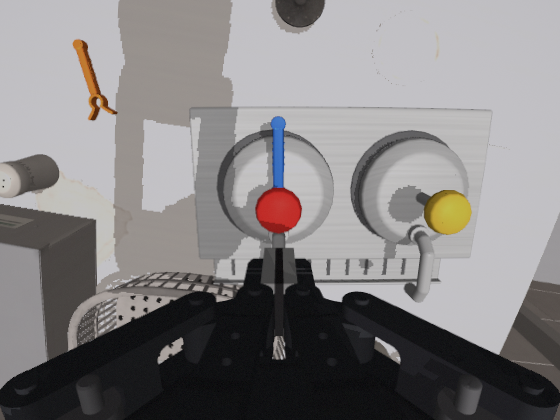

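The knob is up again at (278,210), and the collar sits straight with its bead at (278,124). I'll hand in.

```bash
python3 -c "
from station import robot
print(robot.finish_job())"
```

```text
the job is handed in; nothing more can be done
None
```

The blue collar is clipped on the red pump's stem with its handle straight to the front; I pressed the red knob to its stop on the collar, let it come fully up, and handed the job in (no verdict was returned).

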